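# Close up the wax-model case

## Robot

A 7-joint arm with a two-finger parallel gripper is mounted at the origin on a cart in front of the work surface, level with it; the furniture and walls round the work are solid. World frame = base frame: x ahead of the robot, y to its left, z up, the work surface at z = 0. Lengths are in m, angles in rad, forces in N, time in s.
With the tool pointing down it reaches from about 0.4 to 0.85 m from the base axis. Payload 10.4 kg.
Tool frame: the origin (TCP) lies at the very end of the fingers, on their centre line; the grasp point (between the pads) lies 19 mm behind it; z points along the fingers, y is the line along which they close (so a half turn about z gives the same grasp; the last joint's range is limited). The gripper opens to 87 mm and grips with 3 to 60 N. Pads are 19 mm wide; open, the fingers measure 117 mm over their backs; the gripper's body (75 mm by 190 mm) begins 51 mm behind the grasp point.
Start: joints at [1.139, 0.332, -0.065, 1.46, 0.022, 1.35, -0.088], TCP at [0.248, -0.574, 0.223] pointing down, gripper open.
Joint ranges: [-2.6, 2.6], [-0.5, 2.12], [-1.47, 1.34], [0.16, 2.42], [-1.27, 4.41], [0.06, 2.06], [-2.6, 2.6]. Speed limits (rad/s): [2.22, 2.22, 2.79, 2.79, 3.14, 3.14, 3.14].

## Interface

Orientations are given as a rotation vector (axis times angle).
In Python, from station import telemetry, camera, camera_model, env, models gives the robot as it stands.
- The arm moves only by the shell command python3 -m pendant 'ROWS'. ROWS is JSON, a list of rows, each a list of 3 entries, a list of its own where there are three numbers: the finger opening in mm, from 0 to 87, then the shift along the tool's x, y, z in mm, then the turn about the tool's z in rad. A call has 1 to 20 rows; each row shifts and turns the commanded pose from where the row before left it, along the tool's axes as they then stand; what a row does not reach is not made up. A row lasts 1/12 s, in which the tool goes at most 41.7 mm and 7.16 degrees, less where a joint would pass 70% of its speed; a pose out of reach is approached as far as the arm can. A call is refused whole if a number of a shift passes 41.7 or a number of a turn 0.125, either way. A call with a gripper value outside its range is refused whole. The fingers move at their own pace and stop on an object; the grip force is fixed at half the most. Time passes only in rows, so rows that do not move let the fingers close. It gives the time, the measured TCP pose, the force, the opening and the grip force at its end, in the units of the state.
- telemetry.observe(): the state, without advancing time (a new reading comes with each control period).
- camera(name): name is "side" or "top" or "wrist"; returns the picture (480x640x3 uint8, red, green, blue); there is no depth.
- camera_model(name): a dict with "fx", "fy", "cx", "cy" (pixels), "T" (4x4, takes a point from camera to world coordinates); the wrist camera has in their place "mount" (4x4, takes a point from camera to tool coordinates, whose origin is the TCP and whose axes are the flange's). Camera axes: x right, y up, looking along -z (the intrinsics and any distortion apply to the point x, -y, -z); pixel columns grow to the right and rows downward; lengths in m; the calibration is good to about 2 mm. A picture is of the moment at which its call begins: read the wrist's pose just before it. camera_model takes no time and is no camera call.
- env.sign_off(): hands the job in; it is judged then, once.
Trained networks look in the newest picture that a camera, given by its name, has taken for a name from the list of things; names that differ only in an ending like _2 or _b are one class to them, and where a whole thing is asked for, a point or a joint stands for the part that bears it (a point fixed in the world has none). Each returns a list of dicts, best first, with "p" (0 to 1); they miss things now and then, are a little off and sometimes report something else, mostly with a low value. They report only what shows in the picture. A call takes as long as a camera call.
- models.look_for(camera, thing): "uv" ([column, row] in pixels, amid what is visible of it).
- models.trace(camera, thing): "pixels" (480x640 bool, what is visible of it) and "uv" ([column, row] in pixels, amid what is visible of it).
The state is a dict: "time": time; "q": joint angles; "dq": joint speeds; "effort": joint torques, N m; "position": TCP position; "eef_rot": TCP orientation; "wrist_force": force on the tool from outside, world axes, zero at the start; "ft_torque": the same for the moment, N m; "grip_width": opening from 0.0 (shut) to 1.0 (fully open); "finger_force": force on a finger pad.
Only numpy, scipy, OpenCV 4.12 (cv2) and the standard library are available. Lean on these libraries where they do the work, as an engineer would, in place of code of your own. Each camera call takes 0.05 s, during which the arm holds its last target. There are 200 camera calls.

## Task

Close up the small wooden case on the bench. First push the upright metal flap at its near end down flat over the compartment beside it, then push the open wooden lid, which stands along its left side, over from its outer side and press it fully shut. Work gently with the fingertips or the outside of the fingers only: pinch and lift nothing, leave the case where it stands and do not disturb the jar, the wax block or the wax pieces in the case.

Things in the scene. Friction and masses are not known exactly. Their poses are not given: they have to be found in the camera images.
- case: open wooden case 140 (x) x 220 (y) x 55 (z, rim) mm, 7 mm walls, loose, 2.2 kg. Origin: centre of its underside; x towards the lid hinge (robot's left), y towards the flap hinge (the robot), z up. Lid hinge axis: along y through (70, 0, 55) mm; flap hinge axis: along x through (0, 98, 46) mm. A divider at y = -7 mm, top at 44 mm, carries the folded flap's free edge
- lid (a joint): lid angle (rad): 0 shut flat on the rim, 1.57 upright at the left side; starts at 1.6 to 1.78, stop at 1.85. Wooden board, 140 mm from hinge to free edge, 220 mm wide, 8 mm thick; inner face in the plane of the hinge axis, outer face (left when open, top when shut) 8 mm from it. Stiff hinge: stays at any angle, moved by 0.2 N m
- lid_edge (a point): middle of the lid's free edge, on its outer face; 140 mm from the hinge axis
- flap (a joint): flap angle (rad): 0 flat inside the case (top face 48 mm above the bench, 7 mm below the rim), 1.57 upright at the near wall; starts at 1.42 to 1.7, stop at 1.75. Aluminium sheet, 118 mm along x, 108 mm from hinge to free edge, 4 mm thick, hinge axis in its mid-plane. Stiff hinge: stays at any angle, moved by 0.06 N m. While up it blocks the lid
- flap_edge (a point): middle of the flap's free edge, on its outer face (near face when upright, top face when flat); 108 mm from the hinge axis
- jar: white screw jar, 39 mm across, 62 mm high, to the right of the case (bystander); origin at the centre of its underside
- wax_block: block of wax, 50 x 75 x 28 mm, to the right of the case (bystander); origin at the centre of its underside
- ring: small wax ring, 24 x 28 x 8 mm, on the floor of the case's near compartment, beside the flap; origin at the centre of its underside
- rose: round wax carving, 53 mm across, 12 mm high, on the floor of the case's far compartment; origin at the centre of its underside

How it is judged:
By the outcome, as a careful person would: the job done as asked, in the order asked, and still so for the second after the job is handed in, with the robot touching nothing.
It also fails if it takes over 48 s, if anything falls off the work surface, if the arm or the gripper's body presses on something with over 40 N, if the wrist force passes 120 N, or if a joint passes its speed limit or range.

## Working session

There is one attempt and no reset: what is moved stays moved. The work goes in short steps, Python scripts to look and compute and a shell command to move; the robot and the scene stay as the last step left them, time stands still between calls to the robot, and variables do not carry over. Pictures are saved under pics/ and viewed, at most 10 in all, crops included, and the job is handed in when it is done.

```bash
ls; mkdir -p pics
python3 - <<'E'
from station import telemetry, camera, camera_model, env, models
import numpy as np, cv2
s=telemetry.observe(); print(s['time'],s['position'],s['eef_rot'],s['grip_width'])
for c in ['top','side']:
    im=camera(c); cv2.imwrite(f'pics/{c}0.png',im[:,:,::-1])
    m=camera_model(c); print(c,{k:(np.round(v,3).tolist()) for k,v in m.items() if not isinstance(v,str)})
    for t in ['case','lid','flap','lid_edge','flap_edge','jar','wax_block','ring','rose']:
        print(t,[(np.round(d['uv']).tolist(),round(d['p'],2)) for d in models.look_for(c,t)][:2])
E
```

```text
pics
0.0 [ 0.24830029 -0.57314848  0.22174851] [-3.07483434e+00 -6.37414297e-01  5.15285833e-04] 1.0003872701605276
top {'fx': 613.168, 'fy': 613.168, 'cx': 319.596, 'cy': 235.058, 'T': [[-0.023, 0.975, -0.219, 0.398], [-1.0, -0.021, 0.012, 0.094], [0.007, 0.219, 0.976, 0.895], [0.0, 0.0, 0.0, 1.0]]}
case [([282.0, 247.0], 0.68)]
lid [([243.0, 221.0], 0.59)]
flap [([287.0, 309.0], 0.66)]
lid_edge [([245.0, 225.0], 0.72), ([289.0, 308.0], 0.17)]
flap_edge [([289.0, 308.0], 0.91)]
jar [([389.0, 297.0], 0.97)]
wax_block [([412.0, 240.0], 0.59), ([391.0, 301.0], 0.55)]
ring [([289.0, 290.0], 0.69), ([325.0, 214.0], 0.61)]
rose [([326.0, 218.0], 0.96)]
side {'fx': 521.43, 'fy': 521.43, 'cx': 312.683, 'cy': 229.972, 'T': [[0.814, 0.294, -0.501, 0.147], [-0.581, 0.401, -0.709, -0.533], [-0.008, 0.868, 0.497, 0.485], [0.0, 0.0, 0.0, 1.0]]}
case [([282.0, 207.0], 0.58)]
lid [([281.0, 163.0], 0.6)]
flap [([246.0, 210.0], 0.87)]
lid_edge [([281.0, 164.0], 0.62)]
flap_edge [([243.0, 211.0], 0.74)]
jar [([305.0, 288.0], 0.8)]
wax_block [([365.0, 287.0], 0.74)]
ring [([265.0, 251.0], 0.39)]
rose []
```

View pics/top0.png

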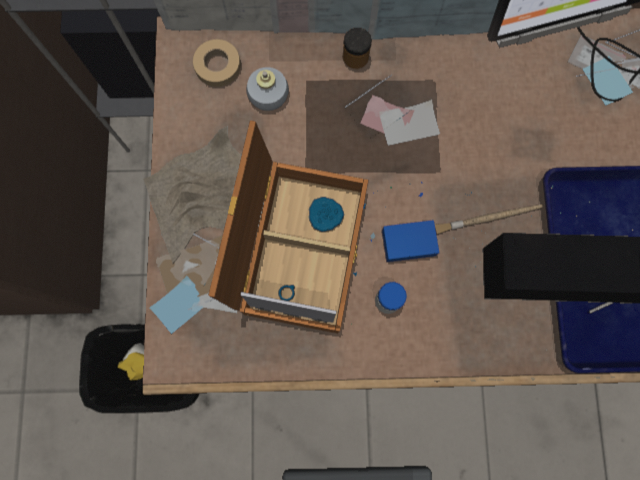

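View pics/side0.png

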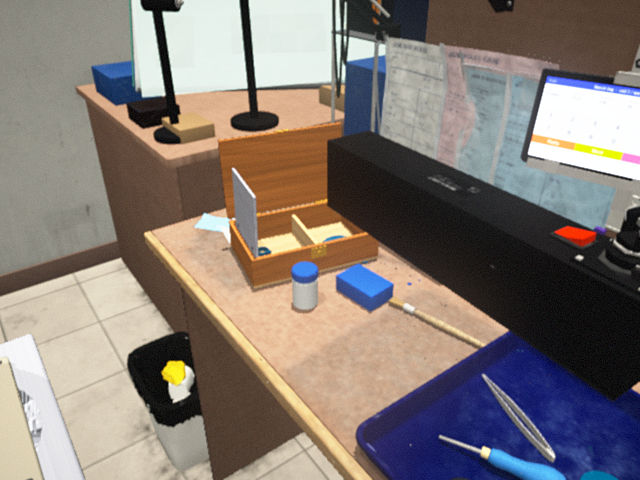

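The top view shows the case at about (300,245), lid standing along its left (cols 215–270), flap upright at its near end (290,308), jar (392,297) and block (411,240) to the right. A black beam hangs at right (its end at about cols 485–507, rows 233–298). The side view shows the same, with the beam's end near (330–370,133–205). I'll fit the case pose and locate the beam.

```bash
cat > h.py <<'E'
from station import telemetry, camera, camera_model, env, models
import numpy as np, cv2
from scipy.optimize import least_squares
from scipy.spatial.transform import Rotation as R
def proj(c,P):
    m=camera_model(c); T=np.array(m['T']); p=(np.atleast_2d(P)-T[:3,3])@T[:3,:3]
    return np.c_[m['fx']*p[:,0]/-p[:,2]+m['cx'], m['fy']*-p[:,1]/-p[:,2]+m['cy']]
def onz(c,uv,z):
    m=camera_model(c); T=np.array(m['T']); d=T[:3,:3]@[(uv[0]-m['cx'])/m['fx'],-(uv[1]-m['cy'])/m['fy'],-1]
    return T[:3,3]+d*(z-T[2,3])/d[2]
def tri(uv1,uv2):
    r=least_squares(lambda P:np.r_[proj('top',P)[0]-uv1,proj('side',P)[0]-uv2],[.4,.1,.1]); return r.x,r.cost
def case(v,P): # v=x,y,yaw(direction of case x)
    c,s=np.cos(v[2]),np.sin(v[2]); P=np.atleast_2d(P)
    return np.c_[v[0]+c*P[:,0]-s*P[:,1], v[1]+s*P[:,0]+c*P[:,1], P[:,2]]
def lidpt(a,y,r,off=0): # inner face r from hinge; off=outwards
    return [.07-r*np.cos(a)+off*np.sin(a), y, .055+r*np.sin(a)+off*np.cos(a)]
def flappt(a,x,r,off=0):
    return [x, .098-r*np.cos(a)+off*np.sin(a), .046+r*np.sin(a)+off*np.cos(a)]
E
python3 - <<'E'
from h import *
for a,b in [((507,235),(370,133)),((507,298),(330,143)),((485,298),(328,205))]: print('beam',tri(a,b))
for u in [(366,180),(278,164),(340,329),(245,314)]: print(onz('top',u,.055))
for c in ['top','side']:
    im=camera(c)
    x0,y0,w,h=(140,100,320,260) if c=='top' else (180,100,240,220)
    k=3 if c=='side' else 2.3
    cv2.imwrite(f'pics/{c}1.png',cv2.resize(im[y0:y0+h,x0:x0+w,::-1],None,fx=2.3 if c=='top' else 2.5,fy=2.3 if c=='top' else 2.5,interpolation=cv2.INTER_CUBIC))
E
```

```text
beam (array([ 0.53092392, -0.10482234,  0.28459756]), np.float64(0.049541747195190375))
beam (array([ 0.47021505, -0.10160065,  0.28373505]), np.float64(20.533911970710218))
beam (array([ 0.47593852, -0.09891298,  0.20662146]), np.float64(0.07360365906583177))
[0.6657699  0.01561727 0.055     ]
[0.6924744  0.14144695 0.055     ]
[0.45512517 0.05926547 0.055     ]
[0.47827043 0.18811032 0.055     ]
```

View pics/top1.png

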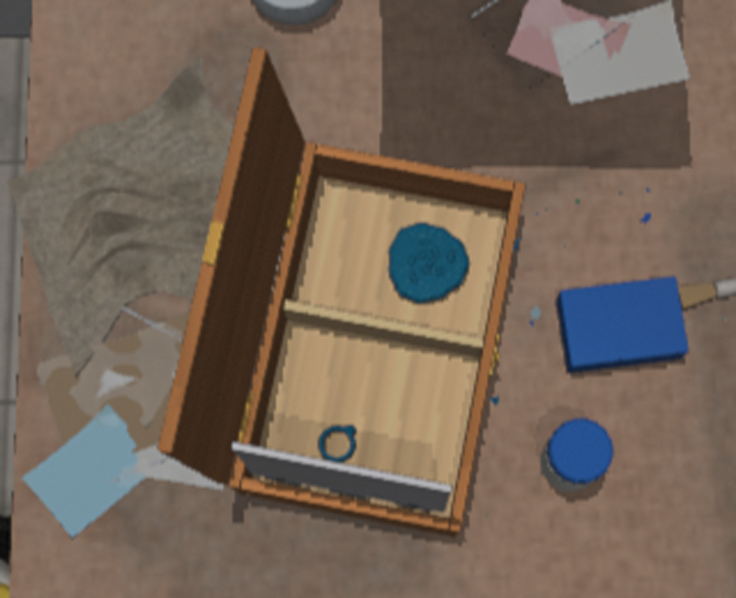

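View pics/side1.png

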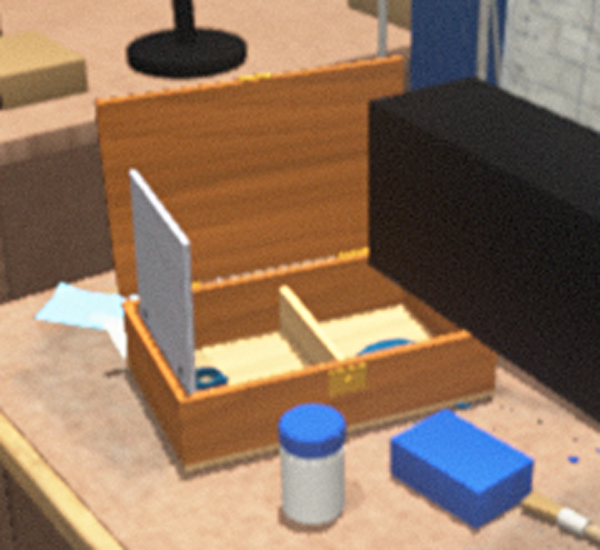

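The crops show rim corners, lid free edge (top crop (162,450) to (252,50)), and flap free edge (top crop (235,450) to (450,495)). The beam lies at x 0.47–0.53, z 0.205–0.285, y < −0.10, so I'll stay near the base while passing it. Now I'll fit the pose and angles.

Run:
```python
from h import *
t=lambda u,v:(u/2.3+140,v/2.3+100); s=lambda u,v:(u/2.5+180,v/2.5+100)
obs=lambda v:[
('top',t(523,185),[-.07,-.11,.055]),('top',t(460,532),[-.07,.11,.055]),('top',t(235,488),[.07,.11,.055]),
('side',s(185,402),[-.07,.11,.055]),('side',s(494,337),[-.07,-.11,.055]),('side',s(127,305),[.07,.11,.055]),('side',s(187,468),[-.07,.11,0]),
('top',t(252,50),lidpt(v[3],-.11,.14,.008)),('top',t(162,450),lidpt(v[3],.11,.14,.008)),
('side',s(405,59),lidpt(v[3],-.11,.14,.0)),('side',s(98,105),lidpt(v[3],.11,.14,.0)),
('top',t(235,449),flappt(v[4],.059,.108,.002)),('top',t(450,494),flappt(v[4],-.059,.108,.002)),
('side',s(132,172),flappt(v[4],.059,.108,0)),('side',s(188,243),flappt(v[4],-.059,.108,0))]
def res(v): return np.concatenate([proj(c,case(v,P))[0]-uv for c,uv,P in obs(v)])
r=least_squares(res,[.57,.1,1.36,1.7,1.55],loss='soft_l1'); v=r.x
print(np.round(v,4)); print(np.round(res(v).reshape(-1,2),1).tolist())
print('flap edge',case(v,flappt(v[4],0,.108,.002)),'lid edge',case(v,lidpt(v[3],0,.14,.008)))
print('hinge ends',case(v,[[.07,.11,.055],[.07,-.11,.055],[0,.098,.046]]))
np.save('v.npy',v)
```

```text
[0.5747 0.1029 1.3598 1.6453 1.5513]
[[1.5, -1.7], [1.4, -0.3], [-1.8, -0.6], [-1.8, 0.1], [2.2, -3.8], [-3.4, -1.8], [-0.3, 3.3], [1.3, -1.6], [-0.2, 1.0], [-0.7, -1.0], [-1.3, -1.0], [-0.4, 0.2], [2.0, -1.0], [-0.6, -1.0], [-0.5, 0.0]]
flap edge [[0.47894234 0.1233884  0.15401846]] lid edge [[0.59317927 0.18932966 0.19401541]]
hinge ends [[0.48176431 0.19437162 0.055     ]
 [0.6968852  0.1482956  0.055     ]
 [0.47883762 0.12341083 0.046     ]]
```

```bash
python3 -m pendant '[[0,[19.4,-21.2,-7.7],0],[0,[19.4,-21.2,-7.7],0],[0,[19.4,-21.2,-7.7],0],[0,[19.4,-21.2,-7.7],0],[0,[19.4,-21.2,-7.7],0],[0,[19.4,-21.2,-7.7],0],[0,[19.4,-21.2,-7.7],0],[0,[19.4,-21.2,-7.7],0],[0,[19.4,-21.2,-7.7],0],[0,[19.4,-21.2,-7.7],0],[0,[19.4,-21.2,-7.7],0],[0,[19.4,-21.2,-7.7],0],[0,[19.4,-21.2,-7.7],0]]'
```

```text
time: 2.18
position: [0.3705, -0.2189, 0.3232]
eef_rot: [3.075, 0.638, 0.0]
wrist_force: [0.5, 0.2, 0.3]
grip_width: 0.092
finger_force: 0.0
```

```bash
python3 -m pendant '[[0,[14.6,-26.9,0],0],[0,[14.6,-26.9,0],0],[0,[14.6,-26.9,0],0],[0,[14.6,-26.9,0],0],[0,[14.6,-26.9,0],0],[0,[14.6,-26.9,0],0],[0,[14.6,-26.9,0],0],[0,[14.6,-26.9,0],0],[0,[14.6,-26.9,0],0],[0,[14.6,-26.9,0],0],[0,[14.6,-26.9,0],0],[0,[0,0,0],-0.119],[0,[0,0,0],-0.119],[0,[0,0,0],-0.119],[0,[0,0,0],-0.119],[0,[0,0,0],-0.119],[0,[0,0,0],-0.119],[0,[0,0,0],-0.119],[0,[0,0,0],-0.119]]'
python3 - <<'E'
from h import *
s=telemetry.observe(); M=R.from_rotvec(s['eef_rot']).as_matrix(); v=np.load('v.npy')
print(s['q'],np.degrees(np.arctan2(M[1,0],M[0,0])),M[2,2]); p=s['position']
c,n=np.cos(v[2]),np.sin(v[2]); d=p[:2]-v[:2]; print('case xy',c*d[0]+n*d[1],-n*d[0]+c*d[1],p[2])
E
```

```text
time: 3.77
position: [0.4, 0.115, 0.3228]
eef_rot: [2.436, 1.983, 0.0]
wrist_force: [-0.4, -0.5, 0.1]
grip_width: 0.004
finger_force: 0.0
[ 0.47543807 -0.17669713 -0.74072608  1.75932243 -0.11869182  1.5133429
 -0.45468809] 78.31077783132383 -0.9999998570969602
case xy -0.024688104188972333 0.1733040234842911 0.3227565878486003
```

```bash
python3 -m pendant '[[0,[1.2,0,24],0],[0,[1.2,0,24],0],[0,[1.2,0,24],0],[0,[1.2,0,24],0],[0,[1.2,0,24],0],[0,[1.2,0,24],0],[0,[1.2,0,24],0],[0,[1.2,0,24],0],[0,[0,14.5,0],0],[0,[0,14.5,0],0],[0,[0,14.5,0],0],[0,[0,14.5,0],0],[0,[0,5.2,0.6],0],[0,[0,5.2,0.6],0],[0,[0,5.2,0.6],0],[0,[0,5.2,0.6],0],[0,[0,5,2],0],[0,[0,5,2],0],[0,[0,5,2],0],[0,[0,5,2],0]]'
python3 - <<'E'
from h import *
im=np.hstack([camera('top')[100:380,140:460],camera('side')[90:370,180:500]]); cv2.imwrite('pics/f1.png',im[:,:,::-1])
E
```

```text
time: 5.43
position: [0.4991, 0.1037, 0.12]
eef_rot: [2.442, 1.976, 0.0]
wrist_force: [-1.4, 0.0, 1.4]
grip_width: 0.002
finger_force: 0.3
```

View pics/f1.png

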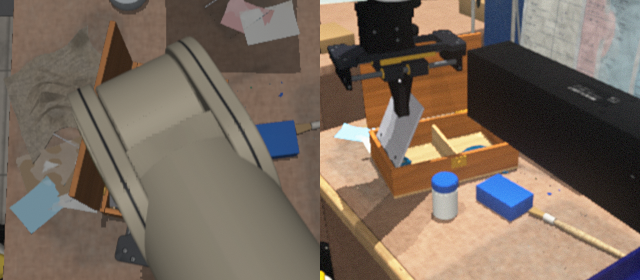

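Side view: the fingertips (about (402,105)) are tilting the flap inward, nothing else touched. Continuing the arc.

```bash
python3 -m pendant '[[0,[0,4.3,3.1],0],[0,[0,4.3,3.1],0],[0,[0,4.3,3.1],0],[0,[0,4.3,3.1],0],[0,[0,3.4,4.1],0],[0,[0,3.4,4.1],0],[0,[0,3.4,4.1],0],[0,[0,3.4,4.1],0],[0,[0,2.3,4.8],0],[0,[0,2.3,4.8],0],[0,[0,2.3,4.8],0],[0,[0,2.3,4.8],0],[0,[0,1,4.1],0],[0,[0,1,4.1],0],[0,[0,1,4.1],0],[0,[0,1,4.1],0],[0,[0,0,2],0],[0,[0,0,2],0],[0,[0,0,2],0],[0,[0,0,1],0]]'
```

```text
time: 7.2
position: [0.5418, 0.0946, 0.0487]
eef_rot: [2.442, 1.976, 0.0]
wrist_force: [0.2, -0.3, -0.3]
grip_width: 0.002
finger_force: 0.2
```

```bash
python3 -m pendant '[[0,[0,0,0.7],0],[0,[0,0,0.7],0],[0,[0,0,0],0]]'
```

```text
time: 7.45
position: [0.5418, 0.0946, 0.0483]
eef_rot: [2.442, 1.976, -0.0]
wrist_force: [-4.3, -1.5, 9.8]
grip_width: 0.006
finger_force: 4.7
```

```bash
python3 -m pendant '[[0,[0,0,-10],0],[0,[0,0,-25],0],[0,[0,0,-25],0],[0,[0,0,-25],0],[0,[0,0,-25],0],[0,[0,0,-25],0],[0,[0,0,-25],0],[0,[0,0,-25],0],[0,[0,0,-25],0],[0,[0,0,-25],0],[0,[0,0,-10],0],[0,[15,3,0],0],[0,[22,5,0],0],[0,[22,5,0],0],[0,[22,5,0],0],[0,[22,5,0],0],[0,[22,5,0],0],[0,[15,2,0],0],[0,[0,0,0],0]]'
python3 - <<'E'
from h import *
s=telemetry.observe(); M=R.from_rotvec(s['eef_rot']).as_matrix(); v=np.load('v.npy')
p=s['position'];c,n=np.cos(v[2]),np.sin(v[2]); d=p[:2]-v[:2]; print('case xy',c*d[0]+n*d[1],-n*d[0]+c*d[1],p[2],np.degrees(np.arctan2(M[1,0],M[0,0])),s['q'])
im=np.hstack([camera('top')[100:380,140:460],camera('side')[90:370,180:500]]); cv2.imwrite('pics/f2.png',im[:,:,::-1])
E
```

```text
time: 9.03
position: [0.5996, 0.2289, 0.2914]
eef_rot: [-2.436, -1.98, 0.001]
wrist_force: [0.5, 1.7, -0.2]
grip_width: 0.006
finger_force: 0.0
case xy 0.12844508096600074 0.0020592165773936286 0.2914158376481787 78.2155269576201 [ 0.1128411   0.45238326 -0.79286961  1.26585454  0.31414234  1.5487207
 -0.8401006 ]
```

View pics/f2.png

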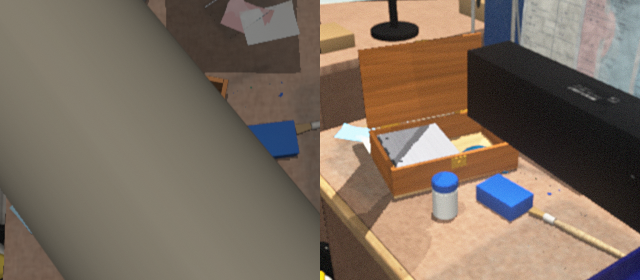

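The flap lies flat in the case and the jar, block and case are unmoved. Next: down on the lid's outer side, then push.

```bash
python3 -m pendant '[[0,[0,0,20.2],0],[0,[0,0,20.2],0],[0,[0,0,20.2],0],[0,[0,0,20.2],0],[0,[0,0,20.2],0],[0,[0,0,20.2],0],[0,[-8,0,0],0],[0,[-8,0,0],0],[0,[-8,0,0],0],[0,[-8,0,0],0],[0,[-7.2,0,0],0],[0,[-7.2,0,0],0],[0,[-7.2,0,0],0],[0,[-7.2,0,0],0],[0,[-7,0,1.6],0],[0,[-7,0,1.6],0],[0,[-7,0,1.6],0],[0,[-7,0,1.6],0]]'
python3 - <<'E'
from h import *
im=np.hstack([camera('top')[100:380,140:460],camera('side')[90:370,180:500]]); cv2.imwrite('pics/f3.png',im[:,:,::-1])
E
```

```text
time: 10.63
position: [0.5814, 0.1378, 0.1644]
eef_rot: [-2.442, -1.976, 0.001]
wrist_force: [0.3, 1.8, -0.8]
grip_width: 0.009
finger_force: 0.7
```

View pics/f3.png

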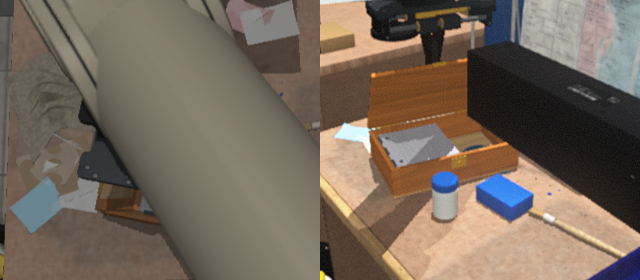

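The lid is tilting over with the fingers behind it, case unmoved.

```bash
python3 -m pendant '[[0,[-6.4,0,3.3],0],[0,[-6.4,0,3.3],0],[0,[-6.4,0,3.3],0],[0,[-6.4,0,3.3],0],[0,[-5.4,0,4.8],0],[0,[-5.4,0,4.8],0],[0,[-5.4,0,4.8],0],[0,[-5.4,0,4.8],0],[0,[-3.2,0,4.8],0],[0,[-3.2,0,4.8],0],[0,[-3.2,0,4.8],0],[0,[-3.2,0,4.8],0],[0,[-3.2,0,4.8],0],[0,[-1.7,0,4.3],0],[0,[-1.7,0,4.3],0],[0,[-1.7,0,4.3],0],[0,[-1.7,0,4.3],0],[0,[-1.7,0,4.3],0]]'
python3 -m pendant '[[0,[-0.4,0,3],0],[0,[-0.4,0,3],0],[0,[-0.4,0,3],0],[0,[-0.4,0,3],0],[0,[-0.4,0,3],0],[0,[-0.4,0,3],0],[0,[0,0,1.5],0],[0,[0,0,1.5],0],[0,[0,0,1],0],[0,[0,0,0],0]]'
```

```text
time: 12.23
position: [0.5668, 0.0683, 0.0866]
eef_rot: [2.442, 1.977, 0.0]
wrist_force: [-0.7, 0.1, 0.3]
grip_width: 0.004
finger_force: 0.4
time: 13.07
position: [0.5663, 0.066, 0.0648]
eef_rot: [-2.442, -1.976, 0.0]
wrist_force: [-0.5, -0.6, -0.1]
grip_width: 0.007
finger_force: 0.0
```

```bash
python3 -m pendant '[[0,[0,0,1],0],[0,[0,0,1],0],[0,[0,0,0.7],0],[0,[0,0,0],0]]'
```

```text
time: 13.4
position: [0.5664, 0.066, 0.0633]
eef_rot: [2.441, 1.976, -0.0]
wrist_force: [-5.6, -0.8, 11.6]
grip_width: 0.004
finger_force: 6.1
```

Contact at 63 mm, the height of the shut lid. Backing off and looking.

```bash
python3 -m pendant '[[0,[0,0,-10],0],[0,[0,0,-25],0],[0,[0,0,-25],0],[0,[0,0,-25],0],[0,[0,0,-25],0],[0,[0,0,-25],0],[0,[0,0,-25],0],[0,[0,0,-25],0],[0,[0,0,-25],0],[0,[0,0,-25],0],[0,[0,0,-10],0],[0,[0,-25,0],0],[0,[0,-25,0],0],[0,[0,-25,0],0],[0,[0,-25,0],0],[0,[0,-25,0],0],[0,[0,-25,0],0],[0,[0,-15,0],0],[0,[0,0,0],0],[0,[0,0,0],0]]'
python3 - <<'E'
from h import *
v=np.load('v.npy')
print(np.round(proj('side',case(v,[lidpt(0,.11,.14,.008),lidpt(0,-.11,.14,.008),lidpt(0,.11,0,.008)]))).tolist())
im=np.hstack([camera('top')[100:380,140:460],camera('side')[90:370,180:500]]); cv2.imwrite('pics/f4.png',im[:,:,::-1])
im=camera('side')[180:300,210:410]; cv2.imwrite('pics/f5.png',cv2.resize(im[:,:,::-1],None,fx=4,fy=4,interpolation=cv2.INTER_CUBIC))
E
```

```text
time: 15.07
position: [0.4047, 0.1003, 0.3074]
eef_rot: [2.44, 1.975, 0.0]
wrist_force: [-0.6, -0.1, 0.3]
grip_width: 0.002
finger_force: 0.0
[[252.0, 256.0], [380.0, 227.0], [227.0, 216.0]]
```

View pics/f4.png

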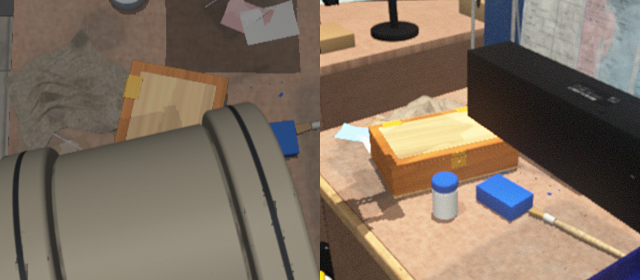

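View pics/f5.png

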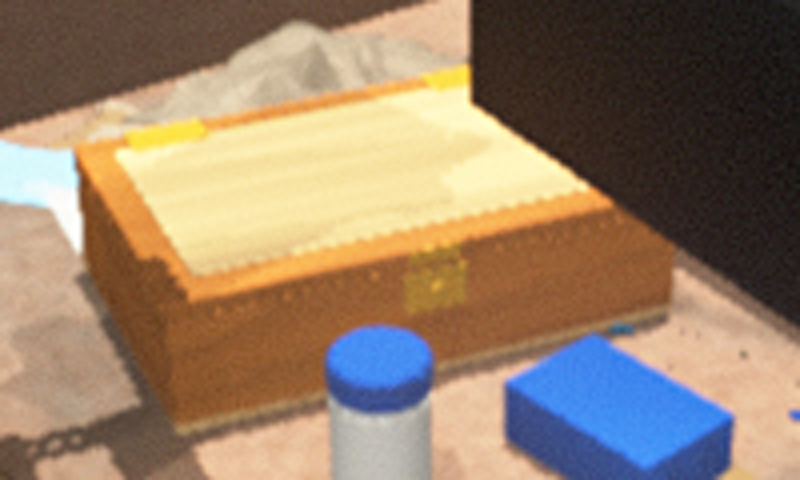

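The lid is flush with no gap: its near-right corner is at crop (180,300), or image (255,255), against a predicted (252,256). The case, jar and block haven't moved, and the arm is clear.

```bash
python3 -c "
from station import env; print(env.sign_off())"
```

```text
the job is handed in; nothing more can be done
None
```

The flap was pushed flat first, then the lid was pushed over and pressed shut. The final side view shows the lid flush and the case, jar and wax block where they stood. The job was handed in at about 15 s, with a highest wrist reading of about 13 N; the wax pieces could not be seen once the lid was shut.

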